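Bring the screen shaker's hidden eccentric to the bottom and hold it for locking

ROBOT

A 6-joint arm with a two-finger parallel gripper is mounted at the origin on a cart in front of the work surface, level with it; the furniture and walls round the work are solid. World frame = base frame: x ahead of the robot, y to its left, z up, the work surface at z = 0. Lengths are in mm, angles in rad, forces in N, time in s.
With the tool pointing down it reaches from about 275 to 1000 mm from the base axis. Payload 8.4 kg.
Tool frame: the origin (TCP) lies midway between the tips of the shut fingers; the grasp point (between the pads) lies 19 mm behind it; z points along the fingers, y is the line along which they close (so a half turn about z gives the same grasp; the last joint's range is limited). The gripper opens to 85 mm and grips with 20 to 120 N. Pads are 22 mm wide; open, the fingers measure 114 mm over their backs; the gripper's body (76 mm by 85 mm) begins 54 mm behind the grasp point. The pads swing forward as they close: fully open they stand 13 mm farther back than shut.
Start: joints at [1.335, 0.353, 1.633, -0, 1.155, -0.002], TCP at [144.796, 607.998, 231.281] pointing down, gripper open.
Joint ranges: [-2.63, 2.63], [-0.92, 2.1], [0.06, 2.66], [-1.3, 4.44], [0, 2.69], [-3.02, 3.02]. Speed limits (rad/s): [2.22, 2.22, 2.79, 3.14, 3.14, 3.14].

INTERFACE

Orientations are given as [roll, pitch, yaw] about the fixed x, y, z axes, in that order (R = Rz(yaw) Ry(pitch) Rx(roll)).
In Python, from rig import telemetry, optics, r gives the robot as it stands.
- The arm moves only by the tool play_rows, never from a script. Its arguments are lists of equal length, an entry for each row: "dp": the shift along the tool's x, y, z in units of 40 mm (1.0 is 40 mm), a list of three; "rot": the turn, a rotation vector about the tool's x, y, z in units of 6 degrees (1.0 is 6 degrees), a list of three. In form: {"dp": [[tx, ty, tz], ...], "rot": [[ax, ay, az], ...]}. A call has 1 to 5 rows; each row is the pose to reach, as a shift and turn from the pose commanded when the call began, along the tool's axes at that moment; what a row does not reach only later rows make up. A row lasts 1/12 s, in which the tool goes at most 41.7 mm and 7.16 degrees, less where a joint would pass 70% of its speed; a pose out of reach is approached as far as the arm can. A call with a gripper value outside its range is refused whole. "fingers" is the opening, from 0 (shut) to 1 (fully open), set as the call begins (left out, the last holds). The fingers move at their own pace and stop on an object; "grip_force" is the grip in N (left out, the last holds). Time passes only in rows, so rows that repeat a pose let the fingers close. It gives the time, the measured TCP pose, the force, the opening and the grip force at its end, in the units of the state.
- telemetry.sense(): the state, without advancing time (a new reading comes with each control period).
- optics.grab_frame(name): name is "scene" or "side" or "wrist"; returns a dict with "color" (384x512x3 uint8, red, green, blue), "mtx" (3x3 intrinsics, pixels), "D" ([k1, k2, p1, p2, k3] as OpenCV has them; the pictures are not rectified), "R" (3x3) and "t" (3): a world point X has camera coordinates R X + t; the wrist camera has in their place "mount" (4x4, takes a point from camera to tool coordinates, whose origin is the TCP and whose axes are the flange's). Camera axes: x right, y down, z forward; pixel columns grow to the right and rows downward; lengths in mm; the calibration is good to about 2 mm. A picture is of the moment at which its call begins: read the wrist's pose just before it. There is no depth.
- r.sign_off(): hands the job in; it is judged then, once.
The state is a dict: "clock": time; "qpos": joint angles; "qvel": joint speeds; "joint_efforts": joint torques, N m; "eef_pos": TCP position; "tcp_rot": TCP orientation; "contact_force": force on the tool from outside, world axes, zero at the start; "wrist_torque": the same for the moment, N m; "opening": opening from 0.0 (shut) to 1.0 (fully open); "grasp_force": force on a finger pad.
Only numpy, scipy, OpenCV 4.12 (cv2) and the standard library are available. Lean on these libraries where they do the work, as an engineer would, in place of code of your own. Each camera call takes 0.05 s, during which the arm holds its last target. There are 200 camera calls.

TASK

The screen shaker has to be locked for transport. Take the sample tin off its platform and set it squarely on top of the two stacked sample tins, let go of it, then turn the shaker's crank at least one full turn either way and feel where the eccentric weight hidden in the housing pulls. Bring the crank to where the heavy side hangs straight down, and finish while still gripping the crank's black handle motionless there, so that a colleague can push in the lock; leave the coffee jar, the yellow scoop and the marker where they are.

Things in the scene. Friction and masses are not known exactly. Their poses are not given: they have to be found in the camera images.
- shaker: blue screen shaker fixed to the desk near its middle, turned up to 0.25 rad: closed housing 150 (x) x 172 (y) x 144 mm high, above it a round platform 150 mm across on four rubber buffers. Origin: centre of its underside, on the desk; its front with the crank faces -x, z is up. A small red lock knob sticks out 33 mm at its right side.
- platform (a point): centre of the top of the platform's rubber mat, 184 mm above the desk; axes as the shaker's
- crank_axis (a point): fixed point on the axis the crank turns about, 112 mm above the desk and 155 mm in front of the shaker's origin; axes as the shaker's, the crank turns about this x axis. The handle's middle travels round this point on a circle of 52 mm radius.
- crank_grip (a point): middle of the crank's black handle, the place to grip: a rubber sleeve 18 mm across and 70 mm long, parallel to the crank axis, standing out to the front. It spins freely, so a grip need not turn with the crank: it can be held from above all round the circle, fingers closing level across it. Lowest height above the desk 60 mm.
- crank (a joint): angle of the crank (rad), no stops: 0 with the handle straight up, growing clockwise as the robot sees it (at pi/2 the handle is at the right, the shaker's -y). Starts within 0.5 of 0. The hidden weight turns with it, but the crank sits on the shaft at another angle to the weight every time, so nothing visible shows the heavy side.
- crank_wheel (a point): centre of the front face of the aluminium crank wheel (136 mm across, 105 mm in front of the shaker's origin), fixed in the shaker; the handle's middle is 50 mm in front of this face. On its shaft in the closed housing sits the weight, 0.6 to 0.85 kg, 32 mm off the axis; wheel and handle alone are balanced.
- shaft (a point): centre of the shaft's bearing. Seal drag of about 0.29 N m always opposes the turning: 5.6 N at the handle along its path (either sign once it has stopped). The weight adds up to 3.8 to 5 N while its side rises and takes as much off while it sinks (most when level with the axis, none at top and bottom). The crank stays where it is left. Heavy side starts over 0.6 rad from straight down.
- tin_loaded: grey round sample tin with a slip lid (closed, lid fixed), 62 mm in diameter (lid the widest) and 54 mm high, about 0.11 kg, upright on the shaker's platform at the start. Origin: centre of its underside, z up.
- tin_second: upper one of the two stacked grey round sample tins: closed, 70 mm in diameter, 48 mm high, about 0.12 kg. Origin: centre of its underside; its flat lid is 48 mm above that and 96 mm above the desk. The stack stands to the left or to the right of the shaker, nearer to the robot.
- tin_base: lower one of the two stacked tins, 70 mm in diameter and 48 mm high, about 0.15 kg, on the desk. Origin: centre of its underside.
- coffee_jar: closed glass jar of ground coffee, 68 mm wide and 100 mm high, on the other side of the shaker from the stack; to be left alone. Origin: centre of its underside.
- yellow_scoop: yellow plastic scoop, 184 mm long, on the desk at the right; to be left alone. Origin: centre of its underside.
- marker: blue and white marker pen, 135 mm long, on the desk at the left; to be left alone. Origin: centre of its underside.
There are look-alikes about, which are no part of the job. Leave any red look-alike of the tin_loaded alone.

How it is judged:
By the outcome, as a careful person would: the job done as asked, in the order asked, and still so for the second after the job is handed in, while the arm keeps its last pose, push and grip.
It also fails if it takes over 72 s, if anything falls off the work surface, if the arm or the gripper's body presses on something with over 40 N, if the wrist force passes 120 N, or if a joint passes its speed limit or range.

## Working session

There is one attempt and no reset: what is moved stays moved. The work goes in short steps, Python scripts to look and compute and a tool call to move; the robot and the scene stay as the last step left them, time stands still between calls to the robot, and variables do not carry over. Pictures are saved under pics/ and viewed, at most 10 in all, crops included, and the job is handed in when it is done.

Besides the shell and the picture viewer there is one more tool, called after ">>>" by a JSON object that holds its "method" and its "body", one argument or row to a line. play_rows: Moves the arm, as the interface text tells. Its arguments: {"type":"object","properties":{"dp":{"type":"array"},"rot":{"type":"array"},"fingers":{"type":"number"},"grip_force":{"type":"number"}},"required":["dp","rot"]}

```bash
mkdir -p pics; ls
python3 - <<'E'
from rig import telemetry, optics, r
import cv2, numpy as np
s=telemetry.sense(); print(s)
for n in("scene","side"):
    f=optics.grab_frame(n); cv2.imwrite(f"pics/{n}0.png",cv2.resize(f["color"][:,:,::-1],(800,600),interpolation=cv2.INTER_CUBIC))
    np.savez(f"{n}0.npz",**f)
    print(n,f["mtx"].tolist(),np.round(f["D"],4),(-f["R"].T@f["t"]).round(1),f["R"].round(3).tolist())
E
```

```text
pics
{'clock': 0.0, 'qpos': array([ 1.33461771e+00,  3.53641732e-01,  1.63412574e+00, -1.91389648e-05,
        1.15518570e+00, -2.38474959e-03]), 'qvel': array([ 0.00031655,  0.00013618,  0.00061136,  0.0006971 , -0.00044704,
        0.00132369]), 'joint_efforts': array([-3.02638633e-03, -6.05241895e+01, -3.42057252e+01, -2.23430202e-04,
        9.31601564e-03,  2.38924656e-05]), 'eef_pos': array([144.68119403, 607.54440672, 230.56927295]), 'tcp_rot': array([-3.14023209e+00,  1.42545844e-05,  2.90780654e+00]), 'contact_force': array([-0.21619181,  0.98170395,  0.33063525]), 'wrist_torque': array([ 0.00910184,  0.00711536, -0.00403576]), 'grasp_force': 0.0, 'opening': 0.999715687999672}
scene [[433.22374500922484, 0.0, 263.0371985924845], [0.0, 433.22374500922484, 196.2302546654028], [0.0, 0.0, 1.0]] [-0.1086  0.      0.      0.      0.    ] [-299.1 -931.8  969.8] [[0.736, -0.676, -0.005], [-0.375, -0.403, -0.835], [0.563, 0.617, -0.55]]
side [[368.458185720842, 0.0, 250.07748903419946], [0.0, 368.458185720842, 193.4527709544658], [0.0, 0.0, 1.0]] [-0.0682  0.      0.      0.      0.    ] [448.2 922.9 889.9] [[-0.992, -0.127, -0.003], [-0.079, 0.634, -0.769], [0.1, -0.763, -0.639]]
```

View pics/scene0.png

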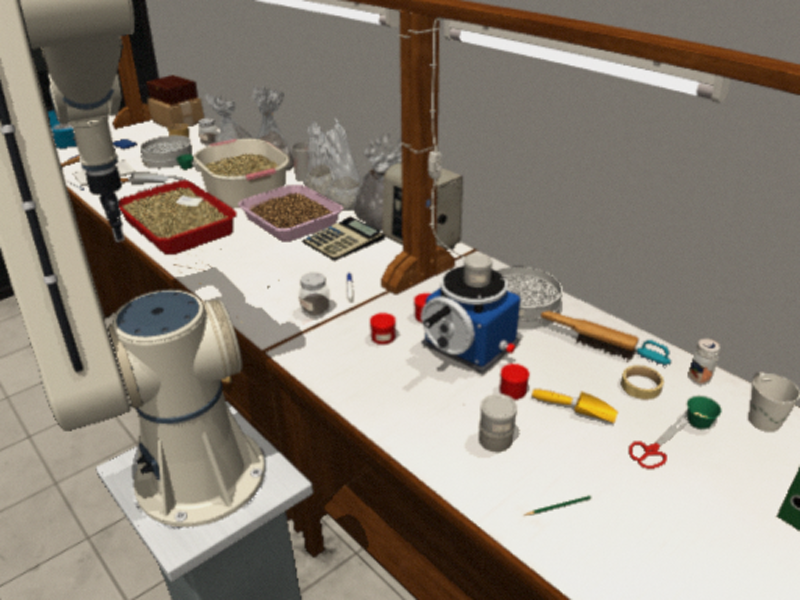

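View pics/side0.png

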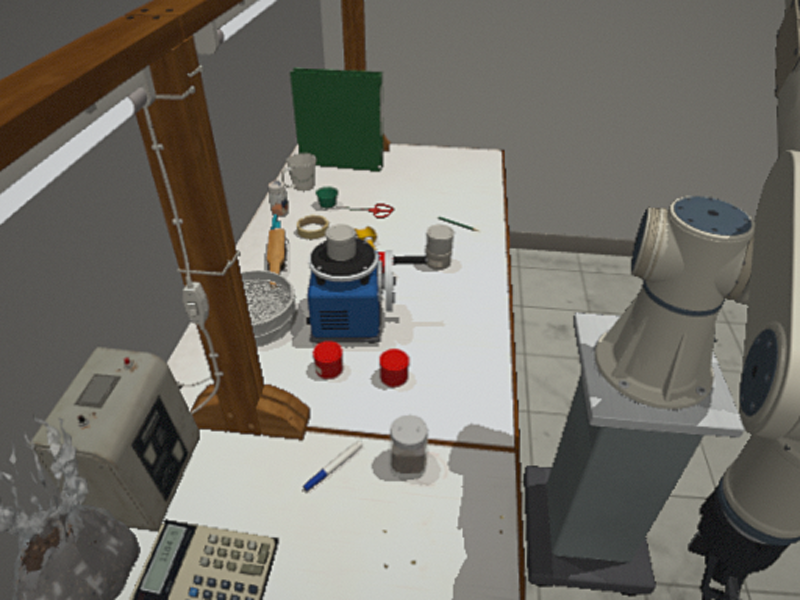

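The scene view shows the grey tin on the platform at (478,268). The grey stack is at the right (497,422), with red look-alikes at (383,328), (425,305) and (514,380). The grey tin on the platform and the grey stack fit the description, so I'll confirm them in an enlarged crop.

Run:
```python
import cv2, numpy as np
a=np.load("scene0.npz")["color"][150:300,256:356];b=np.load("side0.npz")["color"][125:275,192:292]
im=np.hstack([cv2.resize(x,(400,600),interpolation=cv2.INTER_CUBIC) for x in(a,b)])
cv2.imwrite("pics/crop0.png",im[:,:,::-1])
```

```text
(no output)
```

View pics/crop0.png

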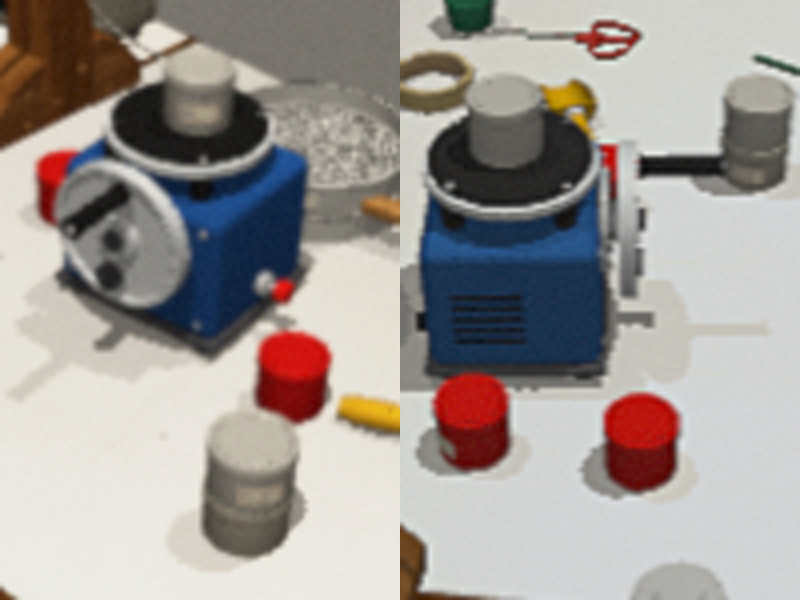

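The crop confirms it: the loaded tin is grey, with its lid at scene crop (200,65) and side crop (505,95). The stack's lid is at (252,441) / (758,95), and the handle runs from (122,188) to (72,228) in the scene crop. The red tins are look-alikes.

```bash
cat > h.py <<'E'
import cv2, numpy as np
from scipy.optimize import least_squares
from scipy.spatial.transform import Rotation as Ro
def load(n): return dict(np.load(n+"0.npz"))
F={"c":load("scene"),"d":load("side")}
def crop(k,u,v):
    return np.array([(u+.5)/4-.5+256,(v+.5)/4-.5+150]) if k=="c" else np.array([(u-400+.5)/4-.5+192,(v+.5)/4-.5+125])
def proj(f,X): return cv2.projectPoints(np.array(X,float).reshape(-1,1,3),cv2.Rodrigues(f["R"])[0],f["t"],f["mtx"],f["D"])[0].reshape(-1,2)
def at_z(f,p,z):
    q=cv2.undistortPoints(np.array(p,float).reshape(1,1,2),f["mtx"],f["D"]).ravel()
    d=f["R"].T@np.array([*q,1]);c=-f["R"].T@f["t"]; return c+d*(z-c[2])/d[2]
E
python3 - <<'E'
from h import *
for nm,z,c,d in [("loaded",238,(200,65),(505,95)),("stack",96,(252,441),(758,95)),("plat",184,(188,124),(513,163))]:
    print(nm,at_z(F["c"],crop("c",*c),z).round(1),at_z(F["d"],crop("d",*d),z).round(1))
obs=[("c",(188,124),(0,0,184)),("d",(513,163),(0,0,184)),("c",(305,155),(75,-86,144)),("c",(205,234),(-75,-86,144)),("d",(422,258),(75,86,144)),("d",(605,247),(-75,86,144)),("c",(122,235),(-105,0,112)),("c",(283,290),(None)),
("c",(72,228),"t"),("d",(723,163),"t"),("c",(118,191),"b")]
obs=[o for o in obs if o[2] is not None]
def res(p,full=False):
    x,y,yaw,a=p; out=[]
    R=Ro.from_euler("z",yaw)
    for k,uv,X in obs:
        if X=="t": X=(-190,-52*np.sin(a),112+52*np.cos(a))
        if X=="b": X=(-120,-52*np.sin(a),112+52*np.cos(a))
        out.append(proj(F[k],R.apply(X)+[x,y,0])[0]-crop(k,*uv))
    return np.array(out) if full else np.ravel(out)
s=least_squares(res,[600,-100,0,0],loss="soft_l1"); print(s.x.round(3)); print(res(s.x,True).round(2))
E
```

```text
loaded [684.8 -72.  238. ] [682.9 -69.7 238. ]
stack [ 481.8 -322.5   96. ] [ 485.4 -316.5   96. ]
plat [672.6 -72.6 184. ] [675.7 -51.1 184. ]
[ 6.81039e+02 -6.41200e+01  1.89000e-01 -3.12920e+01]
[[-0.12 -1.78]
 [-0.85 -2.36]
 [ 1.6  -1.35]
 [ 4.88 -1.85]
 [-0.81  0.37]
 [ 0.02  1.19]
 [-0.89  1.16]
 [-1.13  2.75]
 [ 2.9  -0.66]
 [-0.45  2.27]]
```

>>> {"method": "play_rows", "body": {
  "dp": [
    [-15,-14.1,-3.7],
    [-15,-14.1,-3.7],
    [-15,-14.1,-3.7],
    [-15,-14.1,-3.7],
    [-15,-14.1,-3.7]
  ],
  "rot": [
    [0,0,26],
    [0,0,26],
    [0,0,26],
    [0,0,26],
    [0,0,26]
  ],
  "fingers": 1
}}

```text
clock: 0.52
eef_pos: [258.0, 434.9, 268.1]
tcp_rot: [-3.141, 0.0, 2.277]
contact_force: [1.3, -0.1, -0.1]
opening: 0.999
grasp_force: 0.0
```

```bash
cat > plan.py <<'E'
import sys, numpy as np
from rig import telemetry
from scipy.spatial.transform import Rotation as Ro
# usage: plan.py x y z yaw : full far move in tool units
s=telemetry.sense(); x,y,z,yaw=map(float,sys.argv[1:5])
R=Ro.from_euler("xyz",s["tcp_rot"]); G=Ro.from_euler("xyz",[np.pi,0,yaw])
print("pos",s["eef_pos"].round(1),"rpy",s["tcp_rot"].round(3),"t",round(s["clock"],2),"q",s["qpos"].round(2),"F",s["contact_force"].round(1),"op",round(s["opening"],3),"gf",round(s["grasp_force"],1))
print("dp",(R.inv().apply(np.array([x,y,z])-s["eef_pos"])/40).round(2),"rot",((R.inv()*G).as_rotvec(degrees=True)/6).round(2))
E
python3 plan.py 600 -80 380 0.19
```

```text
pos [258.  434.9 268.1] rpy [-3.141  0.     2.277] t 0.52 q [ 1.03  0.13  1.84 -0.    1.17  0.33] F [ 1.3 -0.1 -0.1] op 0.999 gf 0.0
dp [-15.34  -1.85  -2.79] rot [-0.000e+00  1.000e-02  1.993e+01]
```

>>> {"method": "play_rows", "body": {
  "dp": [
    [-15.3,-1.9,-2.8],
    [-15.3,-1.9,-2.8],
    [-15.3,-1.9,-2.8],
    [-15.3,-1.9,-2.8],
    [-15.3,-1.9,-2.8]
  ],
  "rot": [
    [0,0,20],
    [0,0,20],
    [0,0,20],
    [0,0,20],
    [0,0,20]
  ]
}}

```text
clock: 0.93
eef_pos: [371.8, 264.3, 305.7]
tcp_rot: [-3.142, 0.0, 1.652]
contact_force: [0.9, 0.0, -0.0]
opening: 1.001
grasp_force: 0.0
```

```bash
python3 plan.py 600 -80 380 0.19
```

```text
pos [371.8 264.3 305.7] rpy [-3.142  0.     1.652] t 0.93 q [ 0.61  0.01  1.89 -0.    1.24  0.53] F [ 0.9  0.  -0. ] op 1.001 gf 0.0
dp [-9.04  4.99 -1.86] rot [ 0.    0.   13.96]
```

>>> {"method": "play_rows", "body": {
  "dp": [
    [-9,5,-1.9],
    [-9,5,-1.9],
    [-9,5,-1.9],
    [-9,5,-1.9],
    [-9,5,-1.9]
  ],
  "rot": [
    [0,0,14],
    [0,0,14],
    [0,0,14],
    [0,0,14],
    [0,0,14]
  ]
}}

```text
clock: 1.35
eef_pos: [486.6, 94.4, 343.5]
tcp_rot: [-3.141, -0.0, 1.026]
contact_force: [0.6, 0.8, 0.5]
opening: 1.0
grasp_force: 0.0
```

```bash
python3 plan.py 600 -80 380 0.19
```

```text
pos [486.6  94.4 343.5] rpy [-3.141 -0.     1.026] t 1.35 q [0.19 0.05 1.76 0.   1.33 0.73] F [0.6 0.8 0.5] op 1.0 gf 0.0
dp [-2.26  4.68 -0.91] rot [-0.    0.    7.99]
```

>>> {"method": "play_rows", "body": {
  "dp": [
    [-2.3,4.7,-0.9],
    [-2.3,4.7,-0.9],
    [-2.3,4.7,-0.9],
    [-2.3,4.7,-0.9],
    [-2.3,4.7,-0.9]
  ],
  "rot": [
    [0,0,8],
    [0,0,8],
    [0,0,8],
    [0,0,8],
    [0,0,8]
  ]
}}

```text
clock: 1.77
eef_pos: [598.7, -77.5, 378.5]
tcp_rot: [-3.141, 0.0, 0.401]
contact_force: [0.4, 0.8, 0.3]
opening: 1.003
grasp_force: 0.0
```

```bash
python3 plan.py 600 -80 380 0.19
```

```text
pos [598.7 -77.5 378.5] rpy [-3.141  0.     0.401] t 1.77 q [-0.13  0.22  1.49  0.    1.43  1.04] F [0.4 0.8 0.3] op 1.003 gf 0.0
dp [ 0.01  0.07 -0.04] rot [-0.    0.    2.02]
```

>>> {"method": "play_rows", "body": {
  "dp": [
    [0,0,0],
    [0,0,0],
    [0,0,0]
  ],
  "rot": [
    [0,0,2],
    [0,0,2],
    [0,0,2]
  ]
}}

```text
clock: 2.02
eef_pos: [598.2, -76.3, 377.7]
tcp_rot: [-3.141, 0.001, 0.193]
contact_force: [-0.3, -0.2, -1.3]
opening: 1.003
grasp_force: 0.0
```

Run:
```python
from rig import telemetry, optics
import cv2, numpy as np
s=telemetry.sense(); f=optics.grab_frame("wrist")
np.savez("wrist1.npz",pos=s["eef_pos"],rot=s["tcp_rot"],**f); print(s["eef_pos"],s["tcp_rot"],f["mtx"],f["D"],f["mount"].round(2))
cv2.imwrite("pics/wrist1.png",cv2.resize(f["color"][:,:,::-1],(800,600),interpolation=cv2.INTER_CUBIC))
```

```text
[598.20185477 -76.34157317 377.74086785] [-3.14112705e+00  1.21639583e-03  1.93149425e-01] [[268.9246808    0.         257.12716362]
 [  0.         268.9246808  191.35751396]
 [  0.           0.           1.        ]] [-0.03148726  0.          0.          0.          0.        ] [[  -0.     -0.95   -0.3    75.43]
 [   1.     -0.      0.     -0.57]
 [  -0.     -0.3     0.95 -142.93]
 [   0.      0.      0.      1.  ]]
```

View pics/wrist1.png

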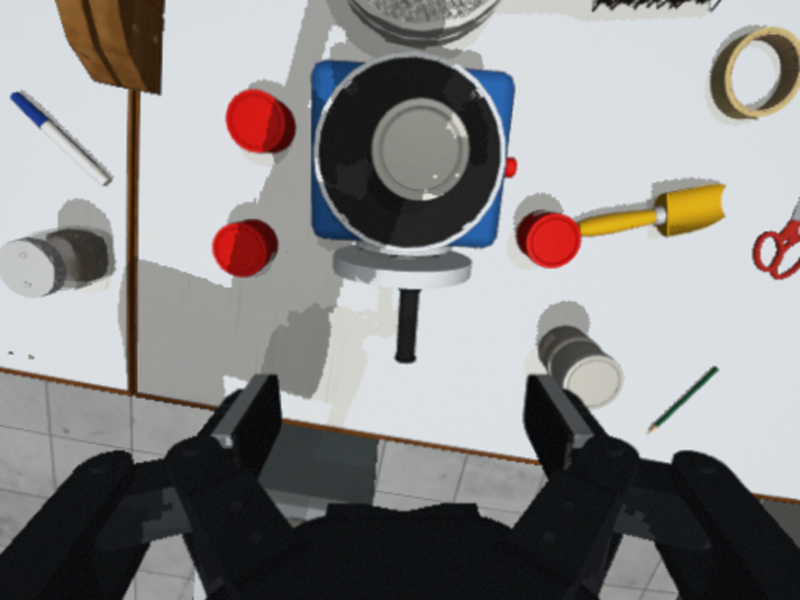

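The wrist view shows the tin lid at (420,149) and the platform at (411,152). The stack lid is at (593,381), the handle runs (409,290) to (406,358), and the wheel spans (335..471, 265).

```bash
cat >> h.py <<'E'
def wcam(name):
    d=dict(np.load(name)); T=np.eye(4);T[:3,:3]=Ro.from_euler("xyz",d["rot"]).as_matrix();T[:3,3]=d["pos"]
    C=np.linalg.inv(T@d["mount"]); d["R"]=C[:3,:3];d["t"]=C[:3,3]; return d
def big(u,v): return np.array([(u+.5)*.64-.5,(v+.5)*.64-.5])
E
python3 - <<'E'
from h import *
w=wcam("wrist1.npz")
for nm,z,p in [("lid",238,(420.5,149.5)),("lidL",238,(371,150)),("lidR",238,(470,150)),("plat",183,(410.5,152)),("pL",180,(315,152)),("pR",180,(506,152)),("stack",96,(593,381)),("sL",96,(563,381)),("sR",96,(622,381)),
 ("tipfit",160,(406,358)),("base",160,(409,292)),("fl",144,(313,236)),("bl",144,(313,62)),("br",144,(515,72)),("fr",144,(498,245))]:
    print(nm,at_z(w,big(*p),z).round(1))
obs=[("w",big(410.5,152),(0,0,182)),("w",big(313,238),(-75,86,144)),("w",big(313,62),(75,86,144)),("w",big(515,72),(75,-86,144)),("w",big(498,247),(-75,-86,144)),
("w",big(406,359),"t"),("w",big(409,290),"b"),("c",crop("c",72,228),"t"),("d",crop("d",723,163),"t"),("c",crop("c",122,235),(-105,0,112)),("c",crop("c",118,191),"b")]
F["w"]=w
def res(p,full=False):
    x,y,yaw,a=p; out=[];R=Ro.from_euler("z",yaw)
    for k,uv,X in obs:
        if X=="t": X=(-190,-52*np.sin(a),112+52*np.cos(a))
        if X=="b": X=(-120,-52*np.sin(a),112+52*np.cos(a))
        out.append(proj(F[k],R.apply(X)+[x,y,0])[0]-uv)
    return np.array(out) if full else np.ravel(out)
s=least_squares(res,[681,-64,0.19,0.1],loss="soft_l1"); print(s.x.round(3)); print(res(s.x,True).round(1).tolist())
x,y,yaw,a=s.x;R=Ro.from_euler("z",yaw)
print("axis",R.apply([-155,0,112])+[x,y,0],"grip",R.apply([-155,-52*np.sin(a),112+52*np.cos(a)])+[x,y,0])
E
python3 plan.py 685 -71 300 0.19
```

```text
lid [685.5 -70.8 238. ]
lidL [679.1 -39.9 238. ]
lidR [ 691.3 -101.8  238. ]
plat [684.8 -65.5 183. ]
pL [671.    6.5 180. ]
pR [ 699.2 -137.6  180. ]
stack [ 487.5 -318.9   96. ]
sL [ 481. -285.   96.]
sR [ 493.7 -351.9   96. ]
tipfit [505.  -97.9 160. ]
base [569.  -87.9 160. ]
fl [599.3   5.9 144. ]
bl [739.1  24.8 144. ]
br [ 763.4 -136.9  144. ]
fr [ 623.4 -159.4  144. ]
[ 6.84466e+02 -6.58750e+01  1.50000e-01  1.00000e-01]
[[0.2, 0.4], [-1.7, -0.3], [-3.7, -6.7], [3.8, -6.3], [1.8, -0.7], [-0.0, 5.3], [0.4, 3.8], [-2.2, 1.6], [2.2, 0.4], [-0.8, 0.6], [-0.9, 1.5]]
axis [531.19788935 -88.98127861 112.        ] grip [531.97198999 -94.11596435 163.74007896]
pos [598.  -75.8 377.9] rpy [-3.141e+00  1.000e-03  1.990e-01] t 2.07 q [-0.13  0.22  1.5   0.    1.43  1.24] F [ 0.2 -0.4  0.4] op 0.997 gf 0.0
dp [2.16 0.31 1.94] rot [-0.    0.01  0.09]
```

>>> {"method": "play_rows", "body": {
  "dp": [
    [2.16,0.3,1.9],
    [2.16,0.3,1.9],
    [2.16,0.3,1.9],
    [2.16,0.3,1.9],
    [2.16,0.3,2.9]
  ],
  "rot": [
    [0,0,0],
    [0,0,0],
    [0,0,0],
    [0,0,0],
    [0,0,0]
  ]
}}

```text
clock: 2.48
eef_pos: [689.1, -69.7, 267.4]
tcp_rot: [3.139, -0.008, 0.203]
contact_force: [1.2, -0.1, 1.3]
opening: 0.998
grasp_force: 0.0
```

```bash
python3 plan.py 685.3 -71 194 0.19
```

```text
pos [689.1 -69.7 267.4] rpy [ 3.139 -0.008  0.203] t 2.48 q [-0.1   0.43  1.44  0.    1.26  1.26] F [ 1.2 -0.1  1.3] op 0.998 gf 0.0
dp [-0.12  0.01  1.83] rot [ 0.02 -0.08  0.12]
```

>>> {"method": "play_rows", "body": {
  "dp": [
    [0,0,0.8],
    [0,0,1.75],
    [0,0,1.75],
    [0,0,1.75]
  ],
  "rot": [
    [0,0,0],
    [0,0,0],
    [0,0,0],
    [0,0,0]
  ]
}}

```text
clock: 2.82
eef_pos: [683.7, -69.7, 191.5]
tcp_rot: [-3.14, 0.004, 0.201]
contact_force: [-0.3, -0.0, 2.0]
opening: 1.0
grasp_force: 0.0
```

```bash
python3 plan.py 685.3 -71 194 0.19
```

```text
pos [683.7 -69.7 191.5] rpy [-3.14   0.004  0.201] t 2.82 q [-0.1   0.49  1.52 -0.    1.14  1.27] F [-0.3 -0.   2. ] op 1.0 gf 0.0
dp [ 0.03  0.04 -0.06] rot [-0.01  0.04  0.1 ]
```

>>> {"method": "play_rows", "body": {
  "dp": [
    [0,0,0],
    [0,0,0],
    [0,0,0],
    [0,0,0],
    [0,0,0]
  ],
  "rot": [
    [0,0,0],
    [0,0,0],
    [0,0,0],
    [0,0,0],
    [0,0,0]
  ],
  "fingers": 0,
  "grip_force": 35
}}

```text
clock: 3.23
eef_pos: [686.9, -70.3, 196.2]
tcp_rot: [3.14, -0.005, 0.199]
contact_force: [-0.9, 0.5, 7.2]
opening: 0.712
grasp_force: 37.5
```

>>> {"method": "play_rows", "body": {
  "dp": [
    [0,0,0],
    [0,0,0],
    [0,0,-0.3],
    [0,0,-0.6],
    [0,0,-0.6]
  ],
  "rot": [
    [0,0,0],
    [0,0,0],
    [0,0,0],
    [0,0,0],
    [0,0,0]
  ]
}}

```text
clock: 3.65
eef_pos: [687.2, -70.5, 221.0]
tcp_rot: [3.14, -0.005, 0.198]
contact_force: [1.0, -0.3, 0.2]
opening: 0.71
grasp_force: 38.2
```

```bash
python3 plan.py 486 -319 180 0.19
```

```text
pos [687.2 -70.5 221. ] rpy [ 3.14  -0.005  0.198] t 3.65 q [-0.1   0.46  1.49 -0.    1.18  1.27] F [ 1.  -0.3  0.2] op 0.71 gf 38.2
dp [-6.16  5.1   1.  ] rot [ 0.02 -0.05  0.08]
```

>>> {"method": "play_rows", "body": {
  "dp": [
    [-0.4,0.3,0],
    [-1.0,0.8,0],
    [-1.8,1.5,0],
    [-2.6,2.1,0],
    [-3.3,2.7,0]
  ],
  "rot": [
    [0,0,0],
    [0,0,0],
    [0,0,0],
    [0,0,0],
    [0,0,0]
  ]
}}

```text
clock: 4.07
eef_pos: [575.7, -203.3, 217.2]
tcp_rot: [3.141, -0.0, 0.199]
contact_force: [1.5, 0.6, -1.1]
opening: 0.71
grasp_force: 38.2
```

```bash
python3 plan.py 486 -319 180 0.19
```

```text
pos [ 575.7 -203.3  217.2] rpy [ 3.141 -0.     0.199] t 4.07 q [-0.34  0.34  1.68 -0.    1.12  1.03] F [ 1.5  0.6 -1.1] op 0.71 gf 38.2
dp [-2.77  2.39  0.93] rot [ 0.01 -0.    0.09]
```

>>> {"method": "play_rows", "body": {
  "dp": [
    [-0.8,0.5,0],
    [-1.7,1.0,0],
    [-2.7,1.5,0],
    [-3.6,2.0,0],
    [-4.4,2.3,0]
  ],
  "rot": [
    [0,0,0],
    [0,0,0],
    [0,0,0],
    [0,0,0],
    [0,0,0]
  ]
}}

```text
clock: 4.48
eef_pos: [421.3, -328.8, 217.4]
tcp_rot: [3.14, -0.001, 0.198]
contact_force: [1.1, 0.0, -0.3]
opening: 0.713
grasp_force: 38.2
```

>>> {"method": "play_rows", "body": {
  "dp": [
    [-0.2,0,0],
    [-0.3,0,0],
    [-0.3,0,0]
  ],
  "rot": [
    [0,0,0],
    [0,0,0],
    [0,0,0]
  ]
}}

```text
clock: 4.73
eef_pos: [410.7, -329.6, 217.1]
tcp_rot: [3.141, -0.001, 0.197]
contact_force: [0.5, -0.3, -0.7]
opening: 0.713
grasp_force: 38.2
```

Run:
```python
from rig import telemetry, optics
import cv2, numpy as np
s=telemetry.sense(); f=optics.grab_frame("wrist")
np.savez("wrist2.npz",pos=s["eef_pos"],rot=s["tcp_rot"],**f); print(s["eef_pos"],s["tcp_rot"],s["clock"])
cv2.imwrite("pics/wrist2.png",cv2.resize(f["color"][:,:,::-1],(800,600),interpolation=cv2.INTER_CUBIC))
```

```text
[ 410.74122346 -329.64136433  217.13643274] [ 3.14096697e+00 -8.46604433e-04  1.97039432e-01] 4.7333
```

View pics/wrist2.png

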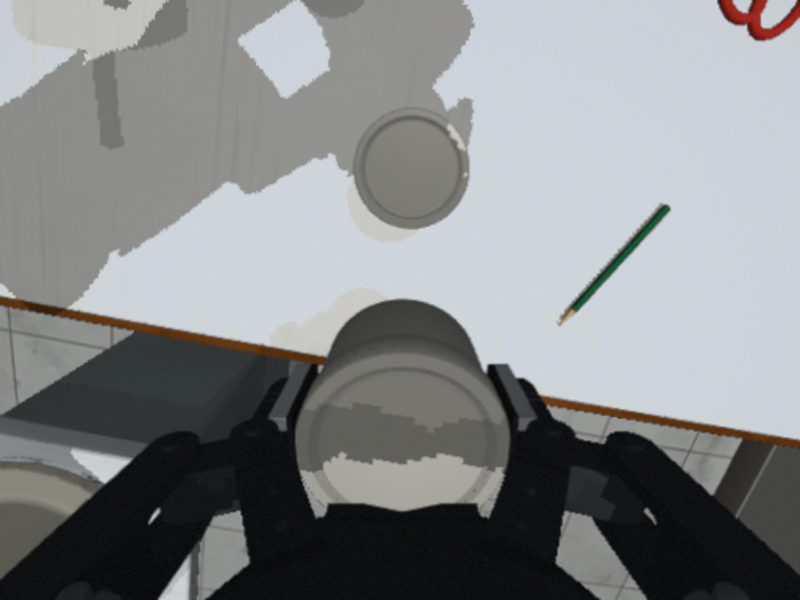

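The wrist view shows the stack lid centred at (411,168). The held tin's far lid edge is at (403,346), and its base edge is at (403,299).

```bash
python3 - <<'E'
from h import *
w=wcam("wrist2.npz")
for nm,z,p in [("stack",96,(411,168)),("sL",96,(353,168)),("sR",96,(469,168)),("sT",96,(411,108)),("sB",96,(411,229)),("heldlid",259,(403,346)),("heldbase",205,(403,299)),("hl",259,(295,438)),("hr",259,(511,438))]:
    X=at_z(w,big(*p),z); T=Ro.from_euler("xyz",w["rot"]).inv().apply(X-w["pos"])
    print(nm,X.round(1),"tool",T.round(1))
E
python3 plan.py 486 -319 150 0.19
```

```text
stack [ 485.9 -319.8   96. ] tool [ 75.6   5.  121.2]
sL [ 479.1 -285.5   96. ] tool [ 75.6 -29.9 121.2]
sR [ 492.8 -354.    96. ] tool [ 75.6  39.9 121.2]
sT [ 518.7 -313.    96. ] tool [109.    4.8 121.2]
sB [ 450.1 -327.2   96. ] tool [ 38.9   5.2 121.2]
heldlid [ 441.1 -323.3  259. ] tool [ 31.   -0.3 -41.8]
heldbase [ 437.2 -324.3  205. ] tool [27.  -0.1 12.2]
hl [ 407.4 -298.9  259. ] tool [  2.7 -30.8 -41.9]
hr [ 419.3 -358.8  259. ] tool [  2.7  30.3 -41.8]
pos [ 411.6 -329.3  217.1] rpy [ 3.141e+00 -1.000e-03  1.980e-01] t 4.78 q [-0.68  0.22  1.86  0.    1.07  0.69] F [ 0.8  0.5 -0.8] op 0.711 gf 38.2
dp [1.87 0.11 1.68] rot [ 0.01 -0.01  0.08]
```

>>> {"method": "play_rows", "body": {
  "dp": [
    [0.9,0.06,0],
    [1.6,0.12,0],
    [1.88,0.12,0.3],
    [1.88,0.12,1.0],
    [1.88,0.12,1.6]
  ],
  "rot": [
    [0,0,0],
    [0,0,0],
    [0,0,0],
    [0,0,0],
    [0,0,0]
  ]
}}

```text
clock: 5.2
eef_pos: [488.0, -318.1, 151.6]
tcp_rot: [3.141, -0.001, 0.202]
contact_force: [0.3, 0.0, -0.8]
opening: 0.714
grasp_force: 38.2
```

>>> {"method": "play_rows", "body": {
  "dp": [
    [0,0,0.4],
    [0,0,0.6],
    [0,0,0.7],
    [0,0,0.7]
  ],
  "rot": [
    [0,0,0],
    [0,0,0],
    [0,0,0],
    [0,0,0]
  ]
}}

```text
clock: 5.53
eef_pos: [486.0, -318.6, 123.9]
tcp_rot: [-3.141, 0.001, 0.199]
contact_force: [-0.4, -0.6, -1.9]
opening: 0.712
grasp_force: 38.2
```

```bash
python3 plan.py 486 -319 108 0.19
```

```text
pos [ 486.  -318.6  123.9] rpy [-3.141e+00  1.000e-03  1.990e-01] t 5.53 q [-0.58  0.41  1.82  0.    0.91  0.79] F [-0.4 -0.6 -1.9] op 0.712 gf 38.2
dp [-0.    0.01  0.4 ] rot [-0.01  0.01  0.09]
```

>>> {"method": "play_rows", "body": {
  "dp": [
    [0,0,0.15],
    [0,0,0.25],
    [0,0,0.33],
    [0,0,0.33],
    [0,0,0.33]
  ],
  "rot": [
    [0,0,0],
    [0,0,0],
    [0,0,0],
    [0,0,0],
    [0,0,0]
  ]
}}

```text
clock: 5.95
eef_pos: [485.6, -319.4, 111.4]
tcp_rot: [3.141, -0.0, 0.198]
contact_force: [0.5, -0.2, -1.3]
opening: 0.715
grasp_force: 38.3
```

>>> {"method": "play_rows", "body": {
  "dp": [
    [0,0,0.03],
    [0,0,0.06],
    [0,0,0.06]
  ],
  "rot": [
    [0,0,0],
    [0,0,0],
    [0,0,0]
  ]
}}

```text
clock: 6.2
eef_pos: [485.6, -319.3, 108.8]
tcp_rot: [3.142, -0.0, 0.198]
contact_force: [-0.5, -0.3, -0.8]
opening: 0.717
grasp_force: 38.3
```

Not in contact yet, so I'll lower in small steps.

>>> {"method": "play_rows", "body": {
  "dp": [
    [0,0,0.02],
    [0,0,0.04],
    [0,0,0.04]
  ],
  "rot": [
    [0,0,0],
    [0,0,0],
    [0,0,0]
  ]
}}

```text
clock: 6.45
eef_pos: [485.8, -319.4, 107.7]
tcp_rot: [3.141, -0.0, 0.198]
contact_force: [-0.7, 0.2, 2.5]
opening: 0.715
grasp_force: 38.5
```

>>> {"method": "play_rows", "body": {
  "dp": [
    [0,0,0.02],
    [0,0,0.03],
    [0,0,0.03]
  ],
  "rot": [
    [0,0,0],
    [0,0,0],
    [0,0,0]
  ]
}}

```text
clock: 6.7
eef_pos: [486.2, -319.5, 107.6]
tcp_rot: [3.141, -0.001, 0.198]
contact_force: [-2.5, 3.1, 14.4]
opening: 0.714
grasp_force: 39.2
```

>>> {"method": "play_rows", "body": {
  "dp": [
    [0,0,-0.025],
    [0,0,-0.025]
  ],
  "rot": [
    [0,0,0],
    [0,0,0]
  ]
}}

```text
clock: 6.87
eef_pos: [485.9, -319.4, 107.7]
tcp_rot: [3.141, -0.001, 0.198]
contact_force: [-1.6, 1.3, 8.5]
opening: 0.714
grasp_force: 38.7
```

>>> {"method": "play_rows", "body": {
  "dp": [
    [0,0,0],
    [0,0,0],
    [0,0,0],
    [0,0,0],
    [0,0,0]
  ],
  "rot": [
    [0,0,0],
    [0,0,0],
    [0,0,0],
    [0,0,0],
    [0,0,0]
  ],
  "fingers": 1
}}

```text
clock: 7.28
eef_pos: [485.5, -319.2, 106.9]
tcp_rot: [-3.141, 0.0, 0.198]
contact_force: [0.2, -0.1, 0.6]
opening: 0.996
grasp_force: 0.0
```

>>> {"method": "play_rows", "body": {
  "dp": [
    [0,0,-0.3],
    [0,0,-1.0],
    [0,0,-1.8],
    [0,0,-2.7],
    [0,0,-3.3]
  ],
  "rot": [
    [0,0,0],
    [0,0,0],
    [0,0,0],
    [0,0,0],
    [0,0,0]
  ]
}}

```text
clock: 7.7
eef_pos: [486.3, -319.7, 243.2]
tcp_rot: [3.139, -0.002, 0.198]
contact_force: [1.1, 0.0, -0.1]
opening: 0.998
grasp_force: 0.0
```

```bash
python3 plan.py 450 -107 260 0.15
```

```text
pos [ 486.3 -319.7  243.2] rpy [ 3.139e+00 -2.000e-03  1.980e-01] t 7.7 q [-0.58  0.27  1.72  0.    1.15  0.79] F [ 1.1  0.  -0.1] op 0.998 gf 0.0
dp [ 0.16 -5.39 -0.43] rot [ 0.02 -0.02  0.46]
```

>>> {"method": "play_rows", "body": {
  "dp": [
    [0,-0.6,-0.2],
    [0,-1.5,-0.4],
    [0,-2.5,-0.4],
    [0,-3.5,-0.4],
    [0.1,-4.4,-0.4]
  ],
  "rot": [
    [0,0,0],
    [0,0,0],
    [0,0,0],
    [0,0,0],
    [0,0,0.4]
  ]
}}

```text
clock: 8.12
eef_pos: [453.6, -144.3, 256.1]
tcp_rot: [3.141, -0.001, 0.156]
contact_force: [0.6, 0.8, 0.1]
opening: 0.999
grasp_force: 0.0
```

>>> {"method": "play_rows", "body": {
  "dp": [
    [0,-0.6,0],
    [0,-1,0],
    [0,-1,0],
    [0,-1,0]
  ],
  "rot": [
    [0,0,0],
    [0,0,0],
    [0,0,0],
    [0,0,0]
  ]
}}

```text
clock: 8.45
eef_pos: [448.8, -106.1, 256.0]
tcp_rot: [3.141, -0.001, 0.159]
contact_force: [0.3, 0.1, 0.1]
opening: 1.001
grasp_force: 0.0
```

Run:
```python
from rig import telemetry, optics
import cv2, numpy as np
s=telemetry.sense(); f=optics.grab_frame("wrist")
np.savez("wrist3.npz",pos=s["eef_pos"],rot=s["tcp_rot"],**f); print(s["eef_pos"],s["tcp_rot"],s["clock"])
g=optics.grab_frame("scene")["color"][225:300,290:350]; d=optics.grab_frame("side")["color"][125:200,255:315]
im=np.hstack([cv2.resize(f["color"],(560,420),interpolation=cv2.INTER_CUBIC),np.vstack([cv2.resize(x,(168,210),interpolation=cv2.INTER_CUBIC) for x in (g,d)])])
cv2.imwrite("pics/wrist3.png",im[:,:,::-1])
```

```text
[ 448.80603962 -106.05140434  255.97218677] [ 3.14084073e+00 -1.05439635e-03  1.58507407e-01] 8.45
```

View pics/wrist3.png

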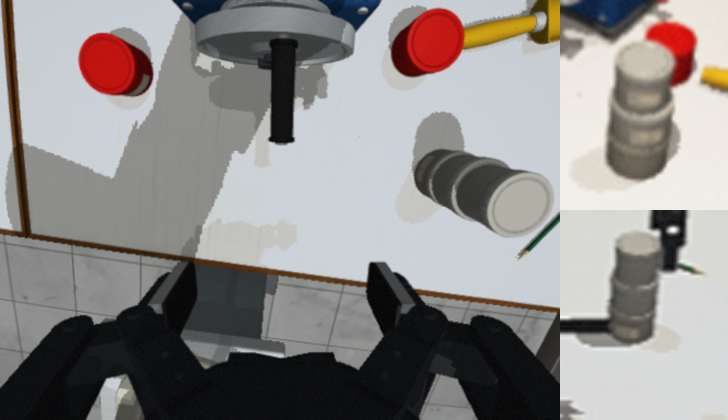

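The stack of three stands square. In the wrist view the handle runs from (286,42) to (283,140), and the wheel is level in the picture, so the tool yaw matches the shaker's.

```bash
python3 - <<'E'
from h import *
w=wcam("wrist3.npz"); q=lambda u,v:np.array([(u+.5)*512/560-.5,(v+.5)*512/560-.5])
for nm,z,p in [("tip",164,(283,141)),("base",164,(285.5,42)),("wL",112,(198,46)),("wR",113,(353,46)),("held3",150,(523,204))]:
    X=at_z(w,q(*p),z); print(nm,X.round(1),"tool",Ro.from_euler("xyz",w["rot"]).inv().apply(X-w["pos"]).round(1))
E
python3 plan.py 530 -94 250 0.158
```

```text
tip [506.2 -97.9 164. ] tool [57.9  0.9 92. ]
base [575.4 -88.6 164. ] tool [127.6   2.6  92.1]
wL [571.9 -11.9 112. ] tool [136.3 -73.7 144.1]
wR [ 593.2 -146.4  113. ] tool [136.1  62.6 143.2]
held3 [ 485.8 -320.8  150. ] tool [  2.5 217.8 106.1]
pos [ 449.  -107.3  255.4] rpy [ 3.141 -0.     0.156] t 8.6 q [-0.24  0.07  1.94 -0.    1.13  1.18] F [-0.   1.1  0.4] op 1.002 gf 0.0
dp [ 2.05 -0.01  0.14] rot [ 0.01 -0.   -0.02]
```

>>> {"method": "play_rows", "body": {
  "dp": [
    [0.9,0.03,0],
    [1.7,0.03,0],
    [1.98,0.03,0.2],
    [1.98,0.03,0.9],
    [1.98,0.03,1.7]
  ],
  "rot": [
    [0,0,0.07],
    [0,0,0.07],
    [0,0,0.07],
    [0,0,0.07],
    [0,0,0.07]
  ]
}}

```text
clock: 9.02
eef_pos: [529.1, -96.4, 187.3]
tcp_rot: [3.14, -0.003, 0.149]
contact_force: [-0.2, 0.1, -0.4]
opening: 1.0
grasp_force: 0.0
```

>>> {"method": "play_rows", "body": {
  "dp": [
    [0,0,0.6],
    [0,0,1],
    [0,0,1.1],
    [0,0,1.1]
  ],
  "rot": [
    [0,0,0],
    [0,0,0],
    [0,0,0],
    [0,0,0]
  ]
}}

```text
clock: 9.35
eef_pos: [526.0, -95.9, 141.7]
tcp_rot: [-3.141, 0.003, 0.148]
contact_force: [-0.3, -0.5, -0.3]
opening: 0.998
grasp_force: 0.0
```

```bash
python3 plan.py 527.4 -95.7 144 0.15
```

```text
pos [526.  -95.9 141.7] rpy [-3.141e+00  3.000e-03  1.480e-01] t 9.35 q [-0.18  0.32  1.91 -0.    0.92  1.24] F [-0.3 -0.5 -0.3] op 0.998 gf 0.0
dp [ 0.03  0.   -0.06] rot [-0.01  0.03 -0.02]
```

>>> {"method": "play_rows", "body": {
  "dp": [
    [0,0,0],
    [0,0,0],
    [0,0,0],
    [0,0,0],
    [0,0,0]
  ],
  "rot": [
    [0,0,0],
    [0,0,0],
    [0,0,0],
    [0,0,0],
    [0,0,0]
  ],
  "fingers": 0,
  "grip_force": 60
}}

```text
clock: 9.77
eef_pos: [527.5, -95.3, 143.9]
tcp_rot: [3.141, -0.001, 0.149]
contact_force: [1.3, -0.3, -0.4]
opening: 0.295
grasp_force: 0.0
```

>>> {"method": "play_rows", "body": {
  "dp": [
    [0,0,0],
    [0,0,0],
    [0,0,0],
    [0,0,0],
    [0,0,0]
  ],
  "rot": [
    [0,0,0],
    [0,0,0],
    [0,0,0],
    [0,0,0],
    [0,0,0]
  ]
}}

```text
clock: 10.18
eef_pos: [527.2, -94.9, 143.5]
tcp_rot: [-3.141, -0.0, 0.149]
contact_force: [-1.3, 4.3, 6.0]
opening: 0.187
grasp_force: 58.5
```

```bash
python3 plan.py 527.4 -95.7 144 0.15
```

```text
pos [527.2 -94.9 143.5] rpy [-3.141 -0.     0.149] t 10.18 q [-0.18  0.32  1.9   0.    0.92  1.24] F [-1.3  4.3  6. ] op 0.187 gf 58.5
dp [ 0.    0.02 -0.01] rot [-0.   -0.   -0.01]
```

Run:
```python
import numpy as np
a=0.14+np.radians(6)*np.arange(0,64); P=np.round(np.c_[52*np.sin(a),-52*np.cos(a)]/40,2)
for i in range(0,60,5): print(i//5,[[0]+(P[j]-P[i]).round(2).tolist() for j in range(i+1,i+6)])
```

```text
0 [[0, 0.13, 0.03], [0, 0.27, 0.07], [0, 0.39, 0.12], [0, 0.51, 0.19], [0, 0.62, 0.27]]
1 [[0, 0.1, 0.09], [0, 0.2, 0.18], [0, 0.28, 0.29], [0, 0.35, 0.41], [0, 0.41, 0.53]]
2 [[0, 0.04, 0.13], [0, 0.07, 0.26], [0, 0.09, 0.4], [0, 0.09, 0.54], [0, 0.08, 0.67]]
3 [[0, -0.03, 0.13], [0, -0.07, 0.27], [0, -0.12, 0.39], [0, -0.19, 0.51], [0, -0.27, 0.62]]
4 [[0, -0.09, 0.1], [0, -0.18, 0.2], [0, -0.29, 0.28], [0, -0.41, 0.35], [0, -0.53, 0.41]]
5 [[0, -0.13, 0.04], [0, -0.26, 0.07], [0, -0.4, 0.09], [0, -0.54, 0.09], [0, -0.67, 0.08]]
6 [[0, -0.13, -0.03], [0, -0.27, -0.07], [0, -0.39, -0.12], [0, -0.51, -0.19], [0, -0.62, -0.27]]
7 [[0, -0.1, -0.09], [0, -0.2, -0.18], [0, -0.28, -0.29], [0, -0.35, -0.41], [0, -0.41, -0.53]]
8 [[0, -0.04, -0.13], [0, -0.07, -0.26], [0, -0.09, -0.4], [0, -0.09, -0.54], [0, -0.08, -0.67]]
9 [[0, 0.03, -0.13], [0, 0.07, -0.27], [0, 0.12, -0.39], [0, 0.19, -0.51], [0, 0.27, -0.62]]
10 [[0, 0.09, -0.1], [0, 0.18, -0.2], [0, 0.29, -0.28], [0, 0.41, -0.35], [0, 0.53, -0.41]]
11 [[0, 0.13, -0.04], [0, 0.26, -0.07], [0, 0.4, -0.09], [0, 0.54, -0.09], [0, 0.67, -0.08]]
```

First 90°, one call at a time within a batch, watching the forces.

>>> {"method": "play_rows", "body": {
  "dp": [
    [0,0.13,0.03],
    [0,0.27,0.07],
    [0,0.39,0.12],
    [0,0.51,0.19],
    [0,0.62,0.27]
  ],
  "rot": [
    [0,0,0],
    [0,0,0],
    [0,0,0],
    [0,0,0],
    [0,0,0]
  ]
}}

```text
clock: 10.6
eef_pos: [530.5, -119.5, 132.6]
tcp_rot: [-3.141, 0.0, 0.149]
contact_force: [-2.9, 4.5, 6.6]
opening: 0.193
grasp_force: 58.7
```

>>> {"method": "play_rows", "body": {
  "dp": [
    [0,0.1,0.09],
    [0,0.2,0.18],
    [0,0.28,0.29],
    [0,0.35,0.41],
    [0,0.41,0.53]
  ],
  "rot": [
    [0,0,0],
    [0,0,0],
    [0,0,0],
    [0,0,0],
    [0,0,0]
  ]
}}

```text
clock: 11.02
eef_pos: [532.6, -135.4, 110.9]
tcp_rot: [-3.14, 0.001, 0.149]
contact_force: [-1.7, 7.8, 4.4]
opening: 0.187
grasp_force: 58.5
```

>>> {"method": "play_rows", "body": {
  "dp": [
    [0,0.04,0.13],
    [0,0.07,0.26],
    [0,0.09,0.4],
    [0,0.09,0.54],
    [0,0.08,0.67]
  ],
  "rot": [
    [0,0,0],
    [0,0,0],
    [0,0,0],
    [0,0,0],
    [0,0,0]
  ]
}}

```text
clock: 11.43
eef_pos: [533.0, -138.2, 83.9]
tcp_rot: [-3.14, 0.001, 0.149]
contact_force: [-2.4, 8.9, 4.8]
opening: 0.189
grasp_force: 58.8
```

>>> {"method": "play_rows", "body": {
  "dp": [
    [0,-0.03,0.13],
    [0,-0.07,0.27],
    [0,-0.12,0.39],
    [0,-0.19,0.51],
    [0,-0.27,0.62]
  ],
  "rot": [
    [0,0,0],
    [0,0,0],
    [0,0,0],
    [0,0,0],
    [0,0,0]
  ]
}}

```text
clock: 11.85
eef_pos: [531.6, -127.6, 59.5]
tcp_rot: [-3.14, 0.001, 0.149]
contact_force: [-3.0, 6.9, 9.1]
opening: 0.186
grasp_force: 59.1
```

>>> {"method": "play_rows", "body": {
  "dp": [
    [0,-0.09,0.1],
    [0,-0.18,0.2],
    [0,-0.29,0.28],
    [0,-0.41,0.35],
    [0,-0.53,0.41]
  ],
  "rot": [
    [0,0,0],
    [0,0,0],
    [0,0,0],
    [0,0,0],
    [0,0,0]
  ]
}}

```text
clock: 12.27
eef_pos: [528.8, -107.0, 43.6]
tcp_rot: [-3.141, 0.0, 0.149]
contact_force: [-4.2, 3.8, 15.2]
opening: 0.188
grasp_force: 59.7
```

>>> {"method": "play_rows", "body": {
  "dp": [
    [0,-0.14,0.03],
    [0,-0.28,0.05],
    [0,-0.42,0.06],
    [0,-0.56,0.06],
    [0,-0.69,0.05]
  ],
  "rot": [
    [0,0,0],
    [0,0,0],
    [0,0,0],
    [0,0,0],
    [0,0,0]
  ]
}}

```text
clock: 12.68
eef_pos: [525.1, -80.0, 41.0]
tcp_rot: [3.141, -0.001, 0.149]
contact_force: [1.9, -1.6, -0.7]
opening: 0.191
grasp_force: 58.6
```

>>> {"method": "play_rows", "body": {
  "dp": [
    [0,-0.13,-0.03],
    [0,-0.27,-0.07],
    [0,-0.39,-0.12],
    [0,-0.51,-0.19],
    [0,-0.62,-0.27]
  ],
  "rot": [
    [0,0,0],
    [0,0,0],
    [0,0,0],
    [0,0,0],
    [0,0,0]
  ]
}}

```text
clock: 13.1
eef_pos: [521.6, -54.9, 52.1]
tcp_rot: [-3.141, -0.001, 0.149]
contact_force: [5.5, 1.9, -6.1]
opening: 0.184
grasp_force: 58.7
```

>>> {"method": "play_rows", "body": {
  "dp": [
    [0,-0.1,-0.09],
    [0,-0.2,-0.18],
    [0,-0.28,-0.29],
    [0,-0.35,-0.41],
    [0,-0.41,-0.53]
  ],
  "rot": [
    [0,0,0],
    [0,0,0],
    [0,0,0],
    [0,0,0],
    [0,0,0]
  ]
}}

```text
clock: 13.52
eef_pos: [519.5, -38.9, 73.7]
tcp_rot: [3.141, -0.002, 0.149]
contact_force: [6.1, -1.6, -4.7]
opening: 0.191
grasp_force: 58.9
```

>>> {"method": "play_rows", "body": {
  "dp": [
    [0,-0.04,-0.13],
    [0,-0.07,-0.26],
    [0,-0.09,-0.4],
    [0,-0.09,-0.54],
    [0,-0.08,-0.67]
  ],
  "rot": [
    [0,0,0],
    [0,0,0],
    [0,0,0],
    [0,0,0],
    [0,0,0]
  ]
}}

```text
clock: 13.93
eef_pos: [519.1, -35.9, 100.5]
tcp_rot: [3.141, -0.002, 0.149]
contact_force: [7.2, -2.3, -8.2]
opening: 0.19
grasp_force: 58.7
```

>>> {"method": "play_rows", "body": {
  "dp": [
    [0.02,0.03,-0.13],
    [0.04,0.07,-0.27],
    [0.06,0.12,-0.39],
    [0.08,0.19,-0.51],
    [0.08,0.27,-0.62]
  ],
  "rot": [
    [0,0,0],
    [0,0,0],
    [0,0,0],
    [0,0,0],
    [0,0,0]
  ]
}}

```text
clock: 14.35
eef_pos: [520.5, -46.0, 124.1]
tcp_rot: [-3.14, 0.005, 0.149]
contact_force: [-5.0, 4.2, -8.0]
opening: 0.186
grasp_force: 58.8
```

>>> {"method": "play_rows", "body": {
  "dp": [
    [0,0.09,-0.1],
    [0,0.18,-0.2],
    [0,0.29,-0.28],
    [0,0.41,-0.35],
    [0,0.53,-0.41]
  ],
  "rot": [
    [0,0,0],
    [0,0,0],
    [0,0,0],
    [0,0,0],
    [0,0,0]
  ]
}}

```text
clock: 14.77
eef_pos: [523.3, -66.6, 140.4]
tcp_rot: [-3.139, 0.005, 0.149]
contact_force: [-5.8, 7.1, -6.4]
opening: 0.189
grasp_force: 59.0
```

>>> {"method": "play_rows", "body": {
  "dp": [
    [0,0.13,-0.04],
    [0,0.26,-0.07],
    [0,0.4,-0.09],
    [0,0.54,-0.09],
    [0,0.67,-0.08]
  ],
  "rot": [
    [0,0,0],
    [0,0,0],
    [0,0,0],
    [0,0,0],
    [0,0,0]
  ]
}}

```text
clock: 15.18
eef_pos: [526.8, -92.9, 144.0]
tcp_rot: [-3.138, 0.006, 0.149]
contact_force: [-9.6, 6.9, 3.7]
opening: 0.189
grasp_force: 59.9
```

>>> {"method": "play_rows", "body": {
  "dp": [
    [0,0.13,0.03],
    [0,0.27,0.07],
    [0,0.39,0.12],
    [0,0.51,0.19],
    [0,0.62,0.27]
  ],
  "rot": [
    [0,0,0],
    [0,0,0],
    [0,0,0],
    [0,0,0],
    [0,0,0]
  ]
}}

```text
clock: 15.6
eef_pos: [530.4, -118.2, 133.6]
tcp_rot: [-3.139, 0.006, 0.149]
contact_force: [-12.8, 2.0, 7.6]
opening: 0.189
grasp_force: 60.5
```

```bash
cat > fit.py <<'E'
import numpy as np
from scipy.optimize import least_squares
D=[l.split() for l in open("log.txt") if l.strip()]
D=np.array(D,float); P=D[:,:3];F=D[:,3:6];sg=D[:,6]
for yaw in (.134,.142,.15):
    r=np.array([np.sin(yaw),-np.cos(yaw),0]); s=P@r; z=P[:,2]; fr=F@r; fz=F[:,2]
    c=least_squares(lambda p:np.hypot(s-p[0],z-p[1])-p[2],[s.mean(),z.mean(),52],loss="soft_l1"); c,rad=c.x[:2],c.x[2]
    a=np.unwrap(np.arctan2(s-c[0],z-c[1])); res=-(fr*np.cos(a)-fz*np.sin(a)); ra=fr*np.sin(a)+fz*np.cos(a)
    for name,m in (("Dfree",1),("D5.6",0)):
        f=lambda p:(p[2] if m else 5.6)*sg-p[0]*np.sin(a)-p[1]*np.cos(a)-res
        g=least_squares(f,[1,1,5.6],loss="soft_l1"); W=np.hypot(*g.x[:2]); phi=np.arctan2(g.x[1],g.x[0])
        print(yaw,name,"c",c.round(1),"rad",round(rad,1),"W",W.round(2),"D",g.x[2].round(2),"a_down",np.mod(np.pi-phi,2*np.pi).round(3),"res",f(g.x).round(1))
print("a",a.round(2),"resist",res.round(1),"radial",ra.round(1))
E
cat > log.txt <<'E'
530.5 -119.5 132.6 -2.9 4.5 6.6 1
532.6 -135.4 110.9 -1.7 7.8 4.4 1
533.0 -138.2 83.9 -2.4 8.9 4.8 1
531.6 -127.6 59.5 -3.0 6.9 9.1 1
528.8 -107.0 43.6 -4.2 3.8 15.2 1
525.1 -80.0 41.0 1.9 -1.6 -0.7 1
521.6 -54.9 52.1 5.5 1.9 -6.1 1
519.5 -38.9 73.7 6.1 -1.6 -4.7 1
519.1 -35.9 100.5 7.2 -2.3 -8.2 1
520.5 -46.0 124.1 -5.0 4.2 -8.0 1
523.3 -66.6 140.4 -5.8 7.1 -6.4 1
526.8 -92.9 144.0 -9.6 6.9 3.7 1
530.4 -118.2 133.6 -12.8 2.0 7.6 1
E
python3 fit.py
```

```text
0.134 Dfree c [156.6  92.3] rad 52.1 W 3.99 D 5.6 a_down 4.413 res [-0.1 -1.1  0.6 -0.3 -0.2  0.1  0.4  0.1 -0.2 -0.4 -0.1  0.8  0.4]
0.134 D5.6 c [156.6  92.3] rad 52.1 W 3.99 D 5.6 a_down 4.413 res [-0.1 -1.1  0.6 -0.3 -0.2  0.1  0.4  0.1 -0.2 -0.4 -0.1  0.8  0.4]
0.142 Dfree c [160.7  92.3] rad 52.1 W 4.02 D 5.62 a_down 4.414 res [-0.1 -1.1  0.6 -0.3 -0.1  0.   0.4  0.1 -0.2 -0.4 -0.1  0.7  0.3]
0.142 D5.6 c [160.7  92.3] rad 52.1 W 4.02 D 5.6 a_down 4.414 res [-0.1 -1.1  0.5 -0.3 -0.2  0.   0.4  0.1 -0.2 -0.4 -0.1  0.7  0.3]
0.15 Dfree c [164.8  92.3] rad 52.1 W 4.04 D 5.63 a_down 4.415 res [-0.1 -1.   0.6 -0.3 -0.1  0.   0.4  0.1 -0.2 -0.4 -0.1  0.7  0.3]
0.15 D5.6 c [164.8  92.3] rad 52.1 W 4.04 D 5.6 a_down 4.415 res [-0.1 -1.1  0.5 -0.3 -0.2 -0.   0.3  0.  -0.2 -0.4 -0.2  0.7  0.3]
a [0.68 1.21 1.73 2.25 2.75 3.28 3.82 4.35 4.87 5.37 5.88 6.4  6.93] resist [7.9 7.  3.3 2.5 1.7 1.9 3.  5.3 7.6 9.3 9.8 8.6 7.7] radial [  2.1  -5.9  -9.8 -11.4 -15.7   0.4   5.4  -0.7  -4.6  -1.   -2.8   2.8
   3.7]
```

```bash
python3 - <<'E'
import numpy as np
a=np.linspace(6.935,4.414,26); P=np.round(np.c_[52*np.sin(a),-52*np.cos(a)]/40,2)
for i in range(0,25,5): print(i//5,a[i+5].round(2),[[0]+(P[j]-P[i]).round(2).tolist() for j in range(i+1,i+6)])
E
python3 plan.py 527.4 -95.7 144 0.15
```

```text
0 6.43 [[0, -0.11, -0.08], [0, -0.22, -0.14], [0, -0.35, -0.19], [0, -0.47, -0.23], [0, -0.6, -0.26]]
1 5.93 [[0, -0.13, -0.01], [0, -0.26, -0.01], [0, -0.39, 0.01], [0, -0.52, 0.03], [0, -0.64, 0.07]]
2 5.42 [[0, -0.12, 0.05], [0, -0.24, 0.12], [0, -0.35, 0.19], [0, -0.45, 0.28], [0, -0.54, 0.37]]
3 4.92 [[0, -0.08, 0.11], [0, -0.15, 0.22], [0, -0.2, 0.33], [0, -0.25, 0.46], [0, -0.28, 0.58]]
4 4.41 [[0, -0.02, 0.13], [0, -0.03, 0.26], [0, -0.02, 0.4], [0, 0.0, 0.53], [0, 0.03, 0.65]]
pos [ 530.4 -118.2  133.6] rpy [-3.139  0.006  0.149] t 15.6 q [-0.22  0.35  1.89 -0.    0.91  1.2 ] F [-12.8   2.    7.6] op 0.189 gf 60.5
dp [ 0.01 -0.57 -0.26] rot [-0.02  0.06 -0.01]
```

>>> {"method": "play_rows", "body": {
  "dp": [
    [-0.01,-0.11,-0.08],
    [-0.02,-0.22,-0.14],
    [-0.03,-0.35,-0.19],
    [-0.04,-0.47,-0.23],
    [-0.05,-0.6,-0.26]
  ],
  "rot": [
    [0,0,0],
    [0,0,0],
    [0,0,0],
    [0,0,0],
    [0,0,0]
  ]
}}

```text
clock: 16.02
eef_pos: [527.2, -95.3, 144.0]
tcp_rot: [3.142, 0.002, 0.149]
contact_force: [-2.8, -1.8, -4.1]
opening: 0.192
grasp_force: 59.5
```

>>> {"method": "play_rows", "body": {
  "dp": [
    [0,-0.13,-0.01],
    [0,-0.26,-0.01],
    [0,-0.39,0.01],
    [0,-0.52,0.03],
    [0,-0.64,0.07]
  ],
  "rot": [
    [0,0,0],
    [0,0,0],
    [0,0,0],
    [0,0,0],
    [0,0,0]
  ]
}}

```text
clock: 16.43
eef_pos: [523.8, -69.5, 141.3]
tcp_rot: [3.141, 0.001, 0.149]
contact_force: [-5.4, -2.1, 1.5]
opening: 0.191
grasp_force: 60.0
```

>>> {"method": "play_rows", "body": {
  "dp": [
    [0,-0.12,0.05],
    [0,-0.24,0.12],
    [0,-0.35,0.19],
    [0,-0.45,0.28],
    [0,-0.54,0.37]
  ],
  "rot": [
    [0,0,0],
    [0,0,0],
    [0,0,0],
    [0,0,0],
    [0,0,0]
  ]
}}

```text
clock: 16.85
eef_pos: [520.9, -48.0, 126.6]
tcp_rot: [3.142, 0.0, 0.149]
contact_force: [-4.2, -3.7, 0.9]
opening: 0.189
grasp_force: 60.0
```

>>> {"method": "play_rows", "body": {
  "dp": [
    [0,-0.08,0.11],
    [0,-0.15,0.22],
    [0,-0.2,0.33],
    [0,-0.25,0.46],
    [0,-0.28,0.58]
  ],
  "rot": [
    [0,0,0],
    [0,0,0],
    [0,0,0],
    [0,0,0],
    [0,0,0]
  ]
}}

```text
clock: 17.27
eef_pos: [519.3, -36.7, 103.4]
tcp_rot: [-3.141, 0.0, 0.149]
contact_force: [-5.1, -0.8, 4.1]
opening: 0.19
grasp_force: 60.3
```

>>> {"method": "play_rows", "body": {
  "dp": [
    [0,-0.02,0.13],
    [0,-0.03,0.26],
    [0,-0.02,0.4],
    [0,0.0,0.53],
    [0,0.03,0.65]
  ],
  "rot": [
    [0,0,0],
    [0,0,0],
    [0,0,0],
    [0,0,0],
    [0,0,0]
  ]
}}

```text
clock: 17.68
eef_pos: [519.4, -37.7, 77.3]
tcp_rot: [-3.141, 0.0, 0.149]
contact_force: [-4.9, 2.4, 5.4]
opening: 0.188
grasp_force: 60.4
```

```bash
cat >> log.txt <<'E'
527.2 -95.3 144.0 -2.8 -1.8 -4.1 -1
523.8 -69.5 141.3 -5.4 -2.1 1.5 -1
520.9 -48.0 126.6 -4.2 -3.7 0.9 -1
519.3 -36.7 103.4 -5.1 -0.8 4.1 -1
519.4 -37.7 77.3 -4.9 2.4 5.4 -1
E
python3 fit.py
```

```text
0.134 Dfree c [156.6  92.3] rad 52.2 W 3.93 D 5.67 a_down 4.445 res [ 0.  -0.9  0.8 -0.1 -0.   0.1  0.4  0.  -0.3 -0.5 -0.1  0.8  0.5 -0.1
  0.   0.3  0.2  0.3]
0.134 D5.6 c [156.6  92.3] rad 52.2 W 3.9 D 5.6 a_down 4.449 res [-0.  -1.   0.7 -0.1 -0.1  0.1  0.4 -0.  -0.4 -0.6 -0.2  0.7  0.4 -0.
  0.1  0.4  0.2  0.3]
0.142 Dfree c [160.7  92.3] rad 52.2 W 3.96 D 5.68 a_down 4.445 res [ 0.1 -0.9  0.8 -0.1 -0.   0.1  0.4  0.  -0.3 -0.5 -0.1  0.8  0.5 -0.1
  0.   0.3  0.2  0.3]
0.142 D5.6 c [160.7  92.3] rad 52.2 W 3.93 D 5.6 a_down 4.449 res [-0.  -1.   0.7 -0.1 -0.1  0.1  0.3 -0.1 -0.4 -0.6 -0.3  0.7  0.4 -0.
  0.1  0.4  0.2  0.3]
0.15 Dfree c [164.8  92.3] rad 52.1 W 3.99 D 5.7 a_down 4.444 res [ 0.1 -0.9  0.8 -0.1  0.   0.1  0.4  0.  -0.2 -0.5 -0.1  0.8  0.4 -0.1
 -0.   0.3  0.2  0.3]
0.15 D5.6 c [164.8  92.3] rad 52.1 W 3.96 D 5.6 a_down 4.45 res [-0.  -0.9  0.7 -0.1 -0.1  0.   0.3 -0.1 -0.4 -0.6 -0.3  0.7  0.3  0.
  0.   0.3  0.2  0.3]
a [0.68 1.21 1.73 2.25 2.75 3.28 3.82 4.35 4.87 5.37 5.88 6.39 6.93 6.44
 5.93 5.43 4.93 4.42] resist [ 7.9  7.   3.3  2.5  1.7  1.9  3.   5.3  7.6  9.3  9.8  8.6  7.7 -2.
 -1.7 -2.7 -4.  -6.1] radial [  2.1  -5.9  -9.8 -11.4 -15.7   0.4   5.4  -0.7  -4.6  -1.   -2.8   2.8
   3.7  -3.8   1.   -1.7   0.8   1.4]
```

>>> {"method": "play_rows", "body": {
  "dp": [
    [0,0,0],
    [0,0,0],
    [0,0,0],
    [0,0,0],
    [0,0,0]
  ],
  "rot": [
    [0,0,0],
    [0,0,0],
    [0,0,0],
    [0,0,0],
    [0,0,0]
  ]
}}

```text
clock: 18.1
eef_pos: [519.4, -38.0, 77.0]
tcp_rot: [-3.141, 0.0, 0.149]
contact_force: [-2.9, 4.3, -4.6]
opening: 0.185
grasp_force: 59.4
```

>>> {"method": "play_rows", "body": {
  "dp": [
    [0,0,0],
    [0,0,0],
    [0,0,0],
    [0,0,0],
    [0,0,0]
  ],
  "rot": [
    [0,0,0],
    [0,0,0],
    [0,0,0],
    [0,0,0],
    [0,0,0]
  ]
}}

```text
clock: 18.52
eef_pos: [519.4, -38.0, 77.0]
tcp_rot: [-3.141, 0.0, 0.149]
contact_force: [-2.8, 5.2, -4.6]
opening: 0.189
grasp_force: 59.4
```

Run:
```python
from rig import telemetry, optics
import cv2, numpy as np
s=telemetry.sense(); y=.149
print(s["eef_pos"],s["contact_force"],np.abs(s["qvel"]).max(), np.mod(np.arctan2(s["eef_pos"]@[np.sin(.15),-np.cos(.15),0]-164.8,s["eef_pos"][2]-92.3),2*np.pi))
f=optics.grab_frame("scene")["color"][130:300,190:410]
cv2.imwrite("pics/fin.png",cv2.resize(f,(770,595),interpolation=cv2.INTER_CUBIC)[:,:,::-1])
```

```text
[519.42709334 -38.03214825  77.02889463] [-2.80715368  5.22406965 -4.62800952] 0.0012863710154466179 4.413558975709706
```

View pics/fin.png

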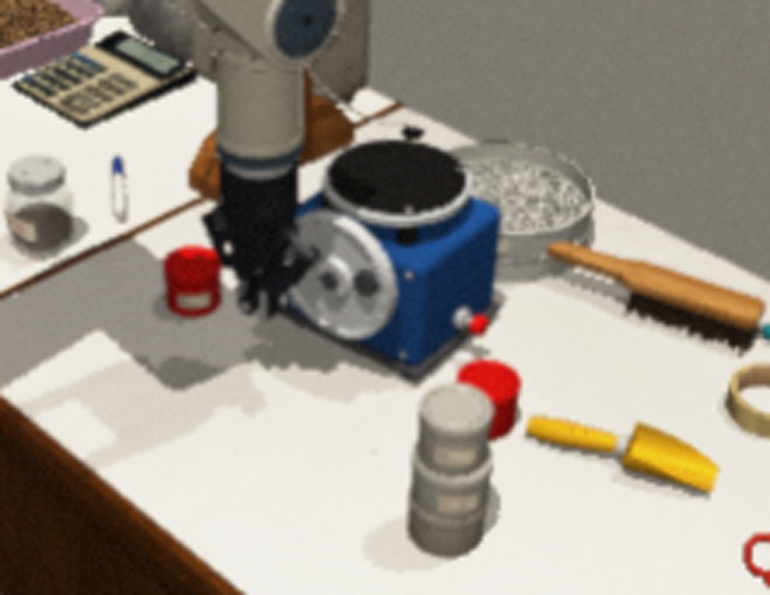

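The picture shows the three-tin stack upright at (455,470). The jar, marker and scoop haven't moved, and the gripper holds the handle at the wheel's left (300,260).

```bash
python3 -c "
from rig import r
print(r.sign_off())"
```

```text
the job is handed in; nothing more can be done
None
```

The job is handed in, with no verdict returned: the tin stands squarely on the stack, the crank went just over one full turn, and the gripper holds its handle still at 4.41 rad (force fit puts the heavy side straight down at 4.41–4.45 rad).

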